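# Take the lockout padlock off the solder pot and show it open

## Robot

A 6-joint arm with a two-finger parallel gripper is mounted at the origin on the work surface. World frame = base frame: x ahead of the robot, y to its left, z up, the work surface at z = 0. Lengths are in m, angles in rad, forces in N, time in s.
With the tool pointing down it reaches from about 0.3 to 0.775 m from the base axis. Payload 14.6 kg.
Tool frame: the origin (TCP) lies at the very end of the fingers, on their centre line; the grasp point (between the pads) lies 19 mm behind it (robot.grasp_offset is the distance from the TCP to the grasp point, in m); z points along the fingers, y is the line along which they close (so a half turn about z gives the same grasp; the last joint's range is limited). The gripper opens to 85 mm and grips with 20 to 120 N. Pads are 22 mm wide; open, the fingers measure 114 mm over their backs; the gripper's body (76 mm by 85 mm) begins 54 mm behind the grasp point. The pads swing forward as they close: fully open they stand 13 mm farther back than shut.
Start: joints at [-1.178, 0.3, 1.521, -0, 1.321, -0.067], TCP at [0.244, -0.493, 0.2] pointing down, gripper open.
Joint ranges: [-3.03, 3.03], [-0.79, 2.21], [0.23, 2.52], [-1.04, 4.18], [0, 3.07], [-2.55, 2.55]. Speed limits (rad/s): [2.22, 2.22, 2.57, 3.14, 3.14, 3.14].

## Interface

Orientations are given as a unit quaternion [w, x, y, z].
In Python, from bench import readout, vision, ticket, nets, robot gives the robot as it stands. The module is installed in compiled form; this text tells all that it offers.
- The arm moves only by the tool drive_tool, never from a script. Its argument "steps" is a list that holds one entry, the list of rows, each a list of 7 numbers: the closure, from -1 (fully open) to 1 (shut), so that 0 is half open, then the shift along the tool's x, y, z in mm, then the turn, a rotation vector about the tool's x, y, z in degrees. A call has 1 to 12 rows; each row is the pose to reach, as a shift and turn from the pose commanded when the call began, along the tool's axes at that moment; what a row does not reach only later rows make up. A row lasts 1/12 s, in which the tool goes at most 41.7 mm and 7.16 degrees, less where a joint would pass 70% of its speed; a pose out of reach is approached as far as the arm can. A call with a gripper value outside its range is refused whole. The fingers move at their own pace and stop on an object; "newtons" is the grip in N (left out, the last holds). Time passes only in rows, so rows that repeat a pose let the fingers close. It gives the time, the measured TCP pose, the force, the opening and the grip force at its end, in the units of the state.
- readout.observe(): the state, without advancing time (a new reading comes with each control period).
- vision.capture(name): name is "side" or "top"; returns a dict with "frame" (420x560x3 uint8, red, green, blue), "K" (3x3 intrinsics, pixels), "world_to_cam" (4x4, takes a point from world to camera coordinates). Camera axes: x right, y up, looking along -z (the intrinsics and any distortion apply to the point x, -y, -z); pixel columns grow to the right and rows downward; lengths in m; the calibration is good to about 2 mm. A picture is of the moment at which its call begins. There is no depth.
- ticket.job_done(): hands the job in; it is judged then, once.
Trained networks look in the newest picture that a camera, given by its name, has taken for a name from the list of things; names that differ only in an ending like _2 or _b are one class to them, and where a whole thing is asked for, a point or a joint stands for the part that bears it (a point fixed in the world has none). Each returns a list of dicts, best first, with "conf" (0 to 1); they miss things now and then, are a little off and sometimes report something else, mostly with a low value. They report only what shows in the picture. A call takes as long as a camera call.
- nets.spot_in(camera, query): "location" ([x, y, z] in m, in world coordinates, good to about 4 mm: the middle of the surface that is visible of it).
The state is a dict: "time_s": time; "joint_positions": joint angles; "dq": joint speeds; "effort": joint torques, N m; "eef_pos": TCP position; "tcp_rot": TCP orientation; "force": force on the tool from outside, world axes, zero at the start; "ft_torque": the same for the moment, N m; "width": finger opening in m; "gripper_force": force on a finger pad.
Only numpy, scipy, OpenCV 4.12 (cv2) and the standard library are available. Lean on these libraries where they do the work, as an engineer would, in place of code of your own. Each camera call takes 0.05 s, during which the arm holds its last target. There are 200 camera calls.

## Task

The solder pot's lockout is over: take the dial padlock off its hasp. Only the last number is still to be dialled: turn the dial, click by click, until its white line stands at the index line at the shackle end, pull the body back so that the staple draws the shackle fully open, then ease the open lock off the staple and hold it up, dial upward and shackle open, about 15 cm above the pot's deck for the shift lead to see; finish while holding it there, still. Leave the pot's cover shut and everything else where it lies.

Things in the scene. Friction and masses are not known exactly. Their poses are not given: they have to be found in the camera images.
- padlock_mid (a point): dial padlock, lying loose, dial up, on a 5 mm rubber pad on the pot's deck: plain steel body 54 mm (x) x 52 mm (y) x 24 mm (z), about 0.5 kg in all, grasped across y. Point: centre of the body, 12 mm above its underside. x points to the shackle, which leaves the +x face (27 mm from this point), roughly away from the robot; z up
- padlock: the same dial padlock, its origin at the centre of its underside (12 mm below padlock_mid), same axes
- dial_knob (a point): the padlock's dial: flat black skirt 42 mm across, 4 mm thick, on the body's top face, and on it a round fluted knob 23 mm across, 16 mm high, to grip. Point: on the dial's axis, half-way up the knob, 24.5 mm above padlock_mid and 2 mm behind it. z up, x along the white line on skirt and knob top
- dial (a joint): dial angle, rad, grows clockwise seen from above, endless. 0 (or a whole turn off): the white line on the dial points at the short white index line on the body at the shackle end, and the lock is unlocked. Soft clicks (0.025 N m) every 0.524 rad, one at 0; let go, it settles in the nearest. In any other notch the shackle is locked
- shackle_bar (a point): middle of the shackle's crossbar, 33 mm beyond the body's +x face when shut. The shackle is a U of 8 mm round bar, at padlock_mid's height; axes as the padlock's. Inner side of the crossbar 29 mm from the face when shut. Long leg at y = -16 mm always stays in the body, the leg at y = +16 mm comes free
- shackle (a joint): how far the shackle is out of the body, m: 0 shut (locked, it has 1 to 2 mm of play), 0.020 fully open, at its stop. Unlocked, it slides with about 2.5 N and stays where it is left. Fully open, the tip of the leg at y = +16 mm stands 15 mm clear of the body's face, and the lock can be lifted off with the staple in that gap
- staple_eye (a point): hasp staple on the pot's deck: fixed upright arch of 5 mm bar across y, 26 mm wide, top 13 mm above this point, eye 16 mm wide. Point: in the eye, 17 mm above the deck. x goes through the eye, away from the robot. The padlock's y = +16 mm leg runs through the eye along x; draw the body back along -x and the crossbar meets the arch, which pulls the shackle out
- solder_pot: solder pot, fixed: grey housing 340 mm (x) x 250 mm (y), steel deck 80 mm above the bench; origin at the centre of its underside, x away from the robot. Staple at x = -40 mm, y = 0. Rubber pad 100 x 90 mm under the lock. Behind the staple a round steel cover 10 mm above the deck, its bar handle at the far side up to 36 mm. The hasp's 3 mm leaf lies round the staple, under the shackle
- cover (a joint): angle of the solder pot's hinged cover in rad, 0 shut, growing as it lifts; it stays shut
- key_padlock: small brass key padlock 34 x 36 x 15 mm lying on the pot's deck, a bystander; origin at the centre of its underside
- pcb: small green circuit board 64 x 34 mm with parts up to 12 mm high, lying on the pot's deck, a bystander; origin at the centre of its underside
- flux_bottle: upright squeeze bottle of yellow flux with a pale blue nozzle, 54 mm across, 140 mm high, a bystander on the bench; origin at the centre of its underside
- solder_spool: spool of solder wire standing on its flange, 64 mm across, 40 mm high, a bystander on the bench; origin at the centre of its underside
- dross_cup: open steel cup, 76 mm across, 70 mm high, a bystander on the bench; origin at the centre of its underside
- flux_brush: brush 170 mm long lying on the bench, a bystander; origin under its middle
- screwdriver: screwdriver 180 mm long lying on the bench, a bystander; origin under its middle

How it is judged:
On the way, in this order (a step that is already met when the one before it is completed fails the run):
1. the dial's white line stands at the index line ((value of joint dial between -0.16 and 0.16 rad or value of joint dial between -6.4432 and -6.1232 rad or value of joint dial between 6.1232 and 6.4432 rad)), for 0.1 s.
2. the shackle is pulled open while the lock is still on the staple (value of joint shackle above 0.016 m and height (world z) of padlock_mid below 0.125 m), for 0.1 s.
At the end, for the whole second after the job is handed in: the padlock is held in the gripper (more than 3 N), nothing of the pot touching it, its body's centre 120 to 320 mm above the pot's deck, dial upward within 20 degrees, still, the shackle at least 15 mm out of the body, and the pot's cover shut (value of joint shackle above 0.015 m and height (world z) of padlock_mid between 0.2 and 0.4 m and angle between padlock_mid's own z axis and vertical below 0.35 rad and linear speed of padlock below 0.03 m/s and contact force between the fingers and padlock above 3 N and contact force between padlock and solder_pot below 0.1 N and value of joint cover below 0.05 rad); the arm keeps its last pose, push and grip.
It fails at once if a thing on the pot's deck is shifted by more than 25 mm (distance of any of key_padlock, pcb from where it was at the start of the episode above 0.025 m).
It fails at once if a thing on the bench is shifted by more than 25 mm (distance of any of flux_bottle, solder_spool, dross_cup, flux_brush, screwdriver from where it was at the start of the episode above 0.025 m).
It also fails if it takes over 72 s, if anything falls off the work surface, if the arm or the gripper's body presses on something with over 40 N, if the wrist force passes 120 N, or if a joint passes its speed limit or range.

## Working session

There is one attempt and no reset: what is moved stays moved. The work goes in short steps, Python scripts to look and compute and a tool call to move; the robot and the scene stay as the last step left them, time stands still between calls to the robot, and variables do not carry over. Pictures are saved under pics/ and viewed, at most 10 in all, crops included, and the job is handed in when it is done.

Besides the shell and the picture viewer there is one more tool, called after ">>>" as name(argument=value, ...) on one line, values as JSON. drive_tool: Moves the arm, as the interface text tells. Its arguments: {"type":"object","properties":{"steps":{"type":"array"},"newtons":{"type":"number"}},"required":["steps"]}

```bash
mkdir -p pics; cat > h.py <<'E'
import numpy as np, cv2
from bench import readout, vision, ticket, nets, robot
from scipy.spatial.transform import Rotation as R
def cap(n):
    d=vision.capture(n); return d['frame'],np.array(d['K']),np.array(d['world_to_cam'])
def proj(p,K,T):
    c=T@np.append(p,1); q=np.array([c[0],-c[1],-c[2]]); u=K@q; return u[:2]/u[2]
def unproj(uv,z,K,T):
    q=np.linalg.solve(K,np.array([uv[0],uv[1],1.])); d=T[:3,:3].T@np.array([q[0],-q[1],-q[2]])
    o=-T[:3,:3].T@T[:3,3]; return o+d*(z-o[2])/d[2]
def save(n,f): cv2.imwrite('pics/'+n+'.png',cv2.cvtColor(f,cv2.COLOR_RGB2BGR))
def toolrot():
    w,x,y,z=readout.observe()['tcp_rot']; return R.from_quat([x,y,z,w])
E
python3 - <<'E'
from h import *
for c in('top','side'):
    f,K,T=cap(c); save(c+'0',f); print(c,K.tolist(),T.round(3).tolist())
    for q in('padlock','dial_knob','padlock_mid','shackle_bar','staple_eye','solder_pot','key_padlock','pcb','flux_bottle','dross_cup','solder_spool'):
        r=nets.spot_in(c,q)[:2]; print(q,[(np.round(a['location'],3).tolist(),round(a['conf'],2)) for a in r])
s=readout.observe();print(s); print(toolrot().as_matrix().round(3))
E
```

```text
top [[543.8331933380632, 0.0, 272.55099651704614], [0.0, 543.8331933380632, 210.18445481620006], [0.0, 0.0, 1.0]] [[-0.004, -1.0, 0.007, 0.033], [0.985, -0.003, 0.174, -0.596], [-0.174, 0.008, 0.985, -1.356], [0.0, 0.0, 0.0, 1.0]]
padlock [([0.499, -0.088, 0.108], 0.8), ([0.586, -0.066, 0.077], 0.61)]
dial_knob [([0.5, -0.088, 0.112], 0.6)]
padlock_mid [([0.504, -0.094, 0.109], 0.97)]
shackle_bar []
staple_eye [([0.586, -0.069, 0.081], 0.97)]
solder_pot [([0.589, -0.065, 0.083], 0.94)]
key_padlock [([0.464, -0.182, 0.096], 0.55)]
pcb [([0.508, 0.015, 0.081], 0.76)]
flux_bottle []
dross_cup [([0.592, 0.439, 0.029], 0.82), ([0.497, -0.09, 0.11], 0.45)]
solder_spool [([0.419, 0.426, 0.043], 0.72), ([0.504, -0.092, 0.109], 0.7)]
side [[383.50765964993013, 0.0, 283.7459996987618], [0.0, 383.50765964993013, 212.17190212723327], [0.0, 0.0, 1.0]] [[-0.951, -0.309, -0.005, 0.576], [0.207, -0.65, 0.732, -0.185], [-0.23, 0.695, 0.682, -1.027], [0.0, 0.0, 0.0, 1.0]]
padlock [([0.504, -0.074, 0.108], 0.91)]
dial_knob [([0.503, -0.078, 0.111], 0.59)]
padlock_mid [([0.502, -0.072, 0.109], 0.84), ([
[... 591 characters left out ...]
2.70162111e-05,
        1.32069155e+00, -6.65795739e-02]), 'dq': array([-1.54234389e-03,  1.31599563e-03,  9.43254639e-05, -8.09139983e-04,
        5.54647744e-04, -4.08159505e-04]), 'effort': array([ 2.70923356e-04, -5.43358183e+01, -3.61982954e+01, -7.87055728e-05,
        6.66544220e-04, -9.14916654e-06]), 'eef_pos': array([ 0.24407023, -0.49285874,  0.20035361]), 'tcp_rot': array([-2.86141873e-05,  9.73692168e-01,  2.27867418e-01,  8.54922513e-06]), 'force': array([ 0.89583143,  0.39405743, -0.62114868]), 'ft_torque': array([ 0.02349864, -0.00464751, -0.0482064 ]), 'gripper_force': 0.0, 'width': 0.08500326080195376}
[[ 0.896  0.444  0.   ]
 [ 0.444 -0.896  0.   ]
 [ 0.    -0.    -1.   ]]
```

```bash
python3 - <<'E'
from h import *
f,K,T=cap('top')
c=proj([.52,-.07,.115],K,T); x,y=c.astype(int); print(x,y)
crop=f[y-65:y+65,x-80:x+80]; save('a',cv2.resize(crop,(800,650))[:600])
g,K,T=cap('side'); save('b',g); print(proj([.5,-.085,.12],K,T))
np.save('crop0',[x-80,y-65])
E
```

```text
313 236
[327.0625641  190.88704819]
```

View pics/a.png

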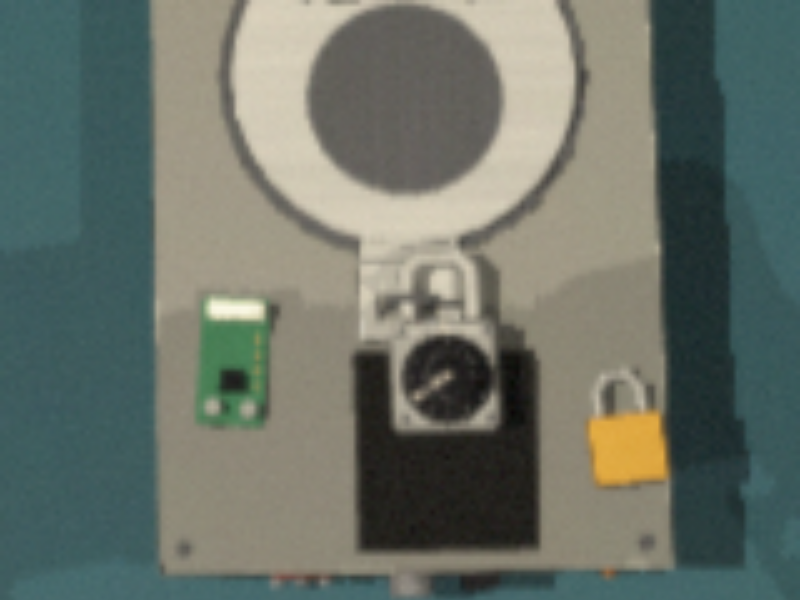

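View pics/b.png

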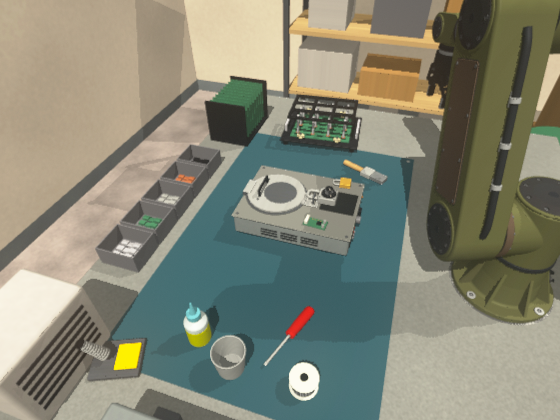

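The top crop shows the padlock body around crop (446,378), with the dial's white line pointing lower left. That is about 120° counter-clockwise of the shackle. I'll rectify the view to measure it.

```bash
cat >> h.py <<'E'
def rect(n,z,x0,x1,y0,y1,s):
    # image up=+x, left=+y ; s px/mm
    f,K,T=cap(n); W=int((y1-y0)*1000*s); H=int((x1-x0)*1000*s)
    src=np.float32([proj(p,K,T) for p in([x1,y1,z],[x1,y0,z],[x0,y0,z],[x0,y1,z])])
    M=cv2.getPerspectiveTransform(src,np.float32([[0,0],[W,0],[W,H],[0,H]]))
    return cv2.warpPerspective(f,M,(W,H),flags=cv2.INTER_CUBIC)
E
python3 - <<'E'
from h import *
r=np.mean([rect('top',.109,.46,.58,-.13,-.03,5).astype(float) for _ in range(4)],0).clip(0,255).astype(np.uint8)
save('c',r)
f,K,T=cap('top');print(-T[:3,:3].T@T[:3,3])
E
```

```text
[0.35070802 0.04127107 1.4388181 ]
```

View pics/c.png

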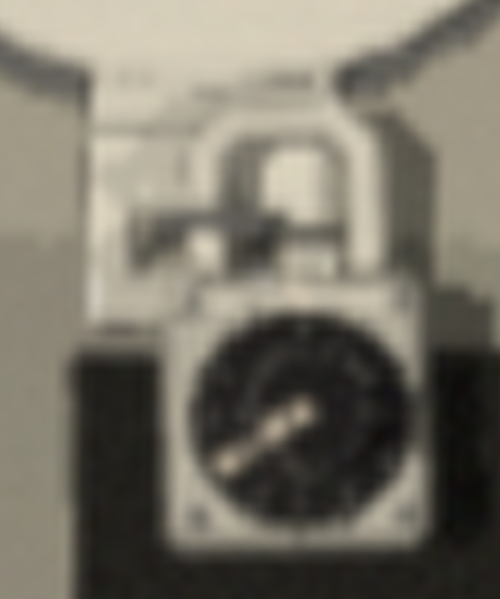

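The rectified view (5 px/mm) puts the dial axis at px (300,418), which is about (0.4955, -0.0897) m. The line tip at (225,465) is 122° counter-clockwise, or 4 clicks clockwise to go. I'll approach with tool yaw 120° so the turn ends at yaw 0.

>>> drive_tool(steps=[[[-1, 404, -250, 0, 0, 0, -93.6], [-1, 404, -250, 0, 0, 0, -93.6], [-1, 404, -250, 0, 0, 0, -93.6], [-1, 404, -250, 0, 0, 0, -93.6], [-1, 404, -250, 0, 0, 0, -93.6], [-1, 404, -250, 0, 0, 0, -93.6], [-1, 404, -250, 0, 0, 0, -93.6], [-1, 404, -250, 0, 0, 0, -93.6], [-1, 404, -250, 0, 0, 0, -93.6], [-1, 404, -250, 0, 0, 0, -93.6], [-1, 404, -250, 0, 0, 0, -93.6], [-1, 404, -250, 0, 0, 0, -93.6]]], newtons=25)

```text
time_s: 2.55
eef_pos: [0.4968, -0.0857, 0.2005]
tcp_rot: [0.0, 0.553, 0.833, 0.0]
force: [0.1, 0.4, -0.2]
width: 0.0852
gripper_force: 0.0
```

```bash
cat >> h.py <<'E'
def to(p,psi):
    s=readout.observe(); r=toolrot(); m=r.as_matrix()
    x=np.array([np.cos(psi),np.sin(psi),0]); g=np.c_[x,np.cross([0,0,-1],x),[0,0,-1]]
    print('t',round(s['time_s'],2),'pos',s['eef_pos'].round(4),'psi',np.degrees(np.arctan2(m[1,0],m[0,0])).round(2),'w',s['width'].round(4),'F',s['force'].round(1),'gf',s['gripper_force'].round(1),'q',s['joint_positions'].round(2))
    print('shift mm',(m.T@(np.array(p)-s['eef_pos'])*1000).round(1),'turn',np.degrees((r.inv()*R.from_matrix(g)).as_rotvec()).round(2))
E
python3 - <<'E'
from h import *
to([.4955,-.0897,.115],np.radians(120))
E
```

```text
Traceback (most recent call last):
  File "h.py", line 23, in to
    print('t',round(s['time_s'],2),'pos',s['eef_pos'].round(4),'psi',np.degrees(np.arctan2(m[1,0],m[0,0])).round(2),'w',s['width'].round(4),'F',s['force'].round(1),'gf',s['gripper_force'].round(1),'q',s['joint_positions'].round(2))
                                                                                                                        ^^^^^^^^^^^^^^^^
AttributeError: 'float' object has no attribute 'round'
```

```bash
sed -i "s/s\['width'\].round(4)/round(s['width'],4)/;s/s\['gripper_force'\].round(1)/round(s['gripper_force'],1)/" h.py
python3 - <<'E'
from h import *
to([.4955,-.0897,.115],np.radians(120))
E
```

```text
t 2.55 pos [ 0.4968 -0.0857  0.2005] psi 112.8 w 0.0852 F [ 0.1  0.4 -0.2] gf 0.0 q [-0.24  0.2   1.65  0.    1.3  -0.64]
shift mm [-3.2 -2.8 85.5] turn [ 0.05 -0.01 -7.2 ]
```

>>> drive_tool(steps=[[[-1, -3.2, -2.8, 30, 0, 0, -7.2], [-1, -3.2, -2.8, 60, 0, 0, -7.2], [-1, -3.2, -2.8, 80, 0, 0, -7.2], [-1, -3.2, -2.8, 84, 0, 0, -7.2], [-1, -3.2, -2.8, 84, 0, 0, -7.2], [0, -3.2, -2.8, 84, 0, 0, -7.2], [0.2, -3.2, -2.8, 84, 0, 0, -7.2], [0.2, -3.2, -2.8, 84, 0, 0, -7.2], [0.2, -3.2, -2.8, 84, 0, 0, -7.2], [0.2, -3.2, -2.8, 84, 0, 0, -7.2]]])

```text
time_s: 3.38
eef_pos: [0.494, -0.0937, 0.117]
tcp_rot: [0.0, 0.504, 0.864, 0.0]
force: [0.1, 0.5, 0.7]
width: 0.0343
gripper_force: 0.0
```

```bash
python3 - <<'E'
from h import *
to([.4955,-.0897,.1165],np.radians(120))
f,K,T=cap('top');save('d1',cv2.resize(f[180:300,240:400],(800,600)))
f,K,T=cap('side');c=proj([.5,-.085,.12],K,T).astype(int);save('d2',cv2.resize(f[c[1]-30:c[1]+30,c[0]-40:c[0]+40],(800,600),interpolation=cv2.INTER_CUBIC))
E
```

```text
t 3.38 pos [ 0.494  -0.0937  0.117 ] psi 119.48 w 0.0343 F [0.1 0.5 0.7] gf 0.0 q [-0.26  0.28  1.75  0.    1.11 -0.77]
shift mm [2.7 3.2 0.5] turn [ 0.04  0.04 -0.52]
```

View pics/d2.png

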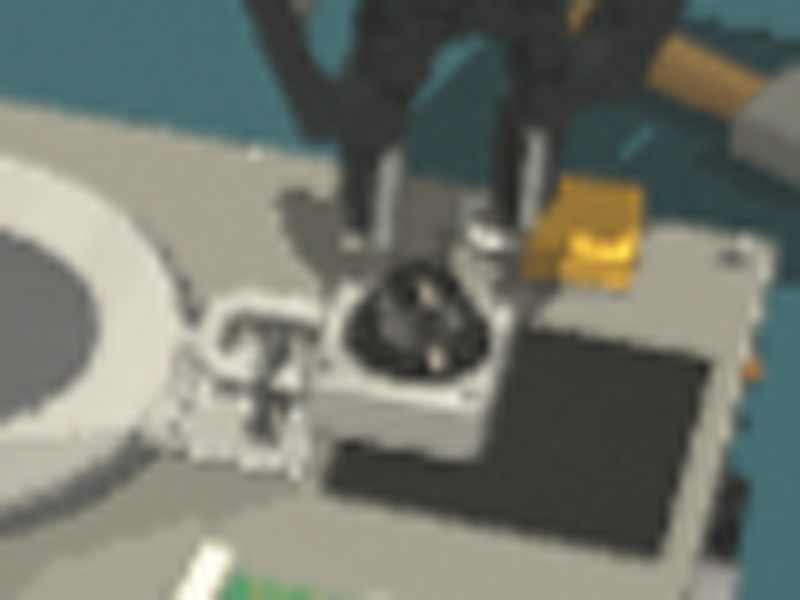

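```bash
python3 - <<'E'
from h import *
f,K,T=cap('side');c=proj([.5,-.085,.12],K,T).astype(int)
for p in([.509,-.085,.119],[.479,-.102,.119],[.509,-.085,.140],[.4955,-.0897,.129],[.4955,-.0897,.113],[.494,-.0937,.129]): print(p,((proj(p,K,T)-c+[40,30])*10).round())
for q in('dial_knob',): print(nets.spot_in('side',q)[:1])
f,K,T=cap('top')
print(nets.spot_in('top','dial_knob')[:1])
E
```

```text
[0.509, -0.085, 0.119] [370. 306.]
[0.479, -0.102, 0.119] [484. 290.]
[0.509, -0.085, 0.14] [375. 250.]
[0.4955, -0.0897, 0.129] [422. 278.]
[0.4955, -0.0897, 0.113] [418. 320.]
[0.494, -0.0937, 0.129] [430. 271.]
[{'location': [0.5016, -0.0771, 0.1096], 'conf': 0.58}]
[]
```

View pics/d1.png

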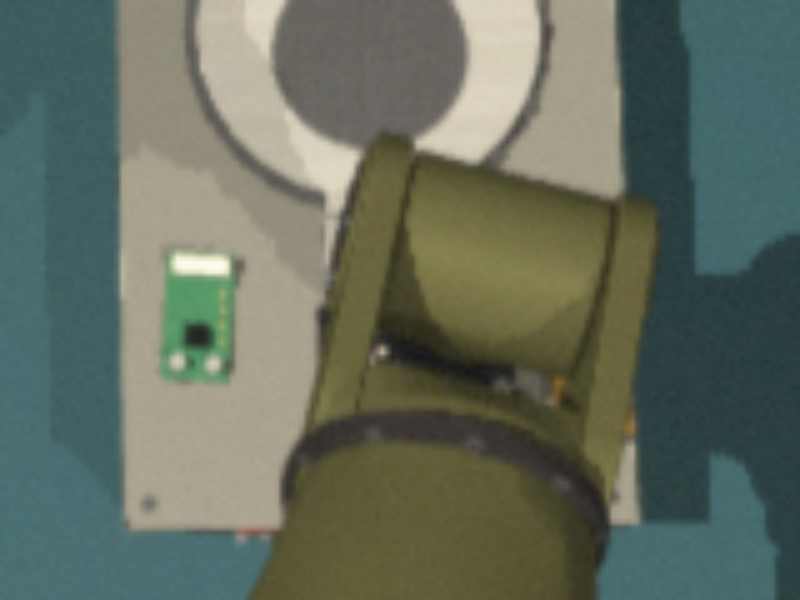

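>>> drive_tool(steps=[[[0.2, 2.7, 3.2, 0.5, 0, 0, -0.5], [0.2, 2.7, 3.2, 0.5, 0, 0, -0.5], [0.2, 2.7, 3.2, 0.5, 0, 0, -0.5], [0.6, 2.7, 3.2, 0.5, 0, 0, -0.5], [0.6, 2.7, 3.2, 0.5, 0, 0, -0.5], [0.6, 2.7, 3.2, 0.5, 0, 0, -0.5], [0.6, 2.7, 3.2, 0.5, 0, 0, -0.5], [0.6, 2.7, 3.2, 0.5, 0, 0, -0.5]]])

```text
time_s: 4.35
eef_pos: [0.4952, -0.0897, 0.1159]
tcp_rot: [0.0, 0.5, 0.866, 0.0]
force: [-0.1, 1.3, 1.1]
width: 0.0169
gripper_force: 0.0
```

```bash
python3 - <<'E'
from h import *
to([.4955,-.0897,.1165],np.radians(120))
f,K,T=cap('side');c=proj([.5,-.085,.12],K,T).astype(int);save('e',cv2.resize(f[c[1]-30:c[1]+30,c[0]-40:c[0]+40],(800,600),interpolation=cv2.INTER_CUBIC))
E
```

```text
t 4.35 pos [ 0.4952 -0.0897  0.1159] psi 119.98 w 0.0169 F [-0.1  1.3  1.1] gf 0.0 q [-0.25  0.29  1.75  0.    1.11 -0.78]
shift mm [-0.1  0.2 -0.6] turn [ 0.    0.   -0.02]
```

View pics/e.png

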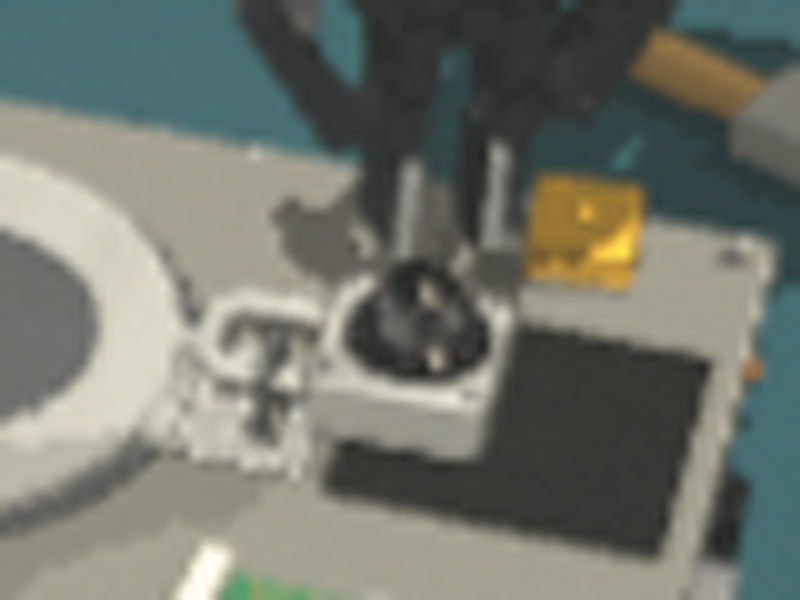

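```bash
python3 - <<'E'
from h import *
out=[]
for n in('top','side'):
    f,K,T=cap(n); g=cv2.imread('pics/%s0.png'%n)
    p=proj([.244,-.493,.2],K,T); print(n,p, proj([.244,-.493,.3],K,T), proj([0,0,0],K,T))
    x=int(np.clip(p[0],50,510)); y=int(np.clip(p[1],75,345)); s=8
    c=cv2.resize(g[y-75:y+75,x-50:x+50],(400,600),interpolation=cv2.INTER_CUBIC)
    q=((p-[x-50,y-75])*4).astype(int); cv2.drawMarker(c,tuple(map(int,q)),(0,0,255),0,14,1)
    out.append(c)
cv2.imwrite('pics/f.png',np.hstack(out))
E
```

```text
top [509.85282525 354.38475027] [531.3113884  358.63907842] [285.62802291 449.34849546]
side [431.21884301 113.20706215] [439.29216892  84.69447762] [498.97155987 281.10312473]
```

View pics/f.png

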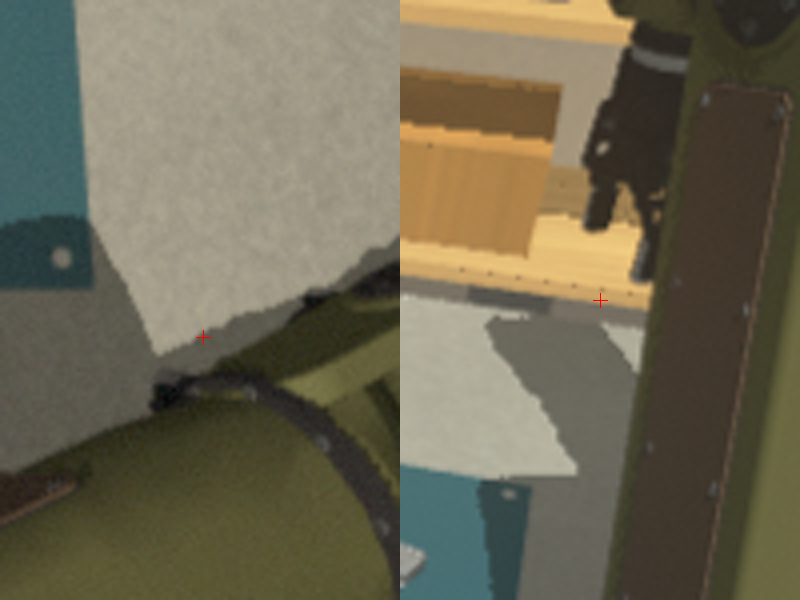

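The fingertips show about (+3,-6) px off the prediction in the side view, and the start pose shows the same offset in both cameras. That fits the arm sitting about 30 mm too far in -y. I'll raise the tool, shift it +y and retest.

>>> drive_tool(steps=[[[0.2, 0, 0, -20, 0, 0, 0], [0.2, 0, 0, -35, 0, 0, 0], [0.2, 14, 9, -35, 0, 0, 0], [0.2, 26, 18.5, -35, 0, 0, 0], [0.2, 26, 18.5, -35, 0, 0, 0], [0.2, 26, 18.5, -35, 0, 0, 0]]])

```text
time_s: 5.0
eef_pos: [0.4983, -0.0577, 0.1509]
tcp_rot: [-0.0, 0.5, 0.866, -0.0]
force: [0.2, -0.7, -0.3]
width: 0.0343
gripper_force: 0.0
```

```bash
python3 - <<'E'
from h import *
to([.498,-.0577,.1165],np.radians(120))
out=[]
for n in('top','side'):
    f,K,T=cap(n);c=proj([.5,-.085,.12],K,T).astype(int)
    if n=='top': out.append(cv2.resize(f[c[1]-60:c[1]+60,c[0]-40:c[0]+40],(400,600),interpolation=cv2.INTER_CUBIC))
    else:
        out.append(cv2.resize(f[c[1]-45:c[1]+30,c[0]-25:c[0]+25],(400,600),interpolation=cv2.INTER_CUBIC))
        for p in([.4955,-.0897,.151],[.498,-.0577,.151]): print(((proj(p,K,T)-c+[25,45])*8).round())
save('g',np.hstack(out))
E
```

```text
t 5.0 pos [ 0.4983 -0.0577  0.1509] psi 120.06 w 0.0343 F [ 0.2 -0.7 -0.3] gf 0.0 q [-0.19  0.24  1.72 -0.    1.18 -0.71]
shift mm [ 0.1 -0.3 34.4] turn [-0.01  0.    0.06]
[222. 295.]
[194. 348.]
```

View pics/g.png

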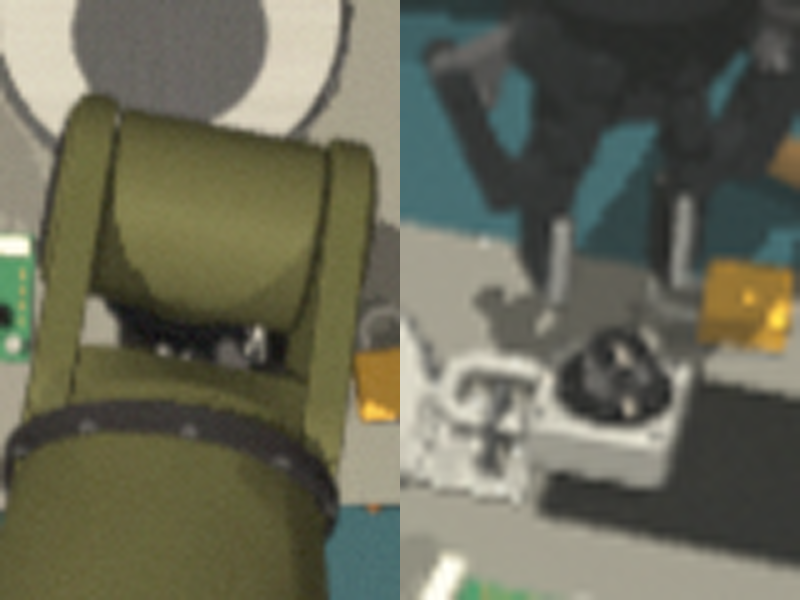

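>>> drive_tool(steps=[[[-0.4, 0, 0, 0, 0, 0, 0], [-0.4, 0, 0, 10, 0, 0, 0], [-0.4, 0, 0, 20, 0, 0, 0], [-0.4, 0, 0, 26, 0, 0, 0], [-0.4, 0, 0, 30, 0, 0, 0], [-0.4, 0, 0, 33, 0, 0, 0], [-0.4, 0, 0, 33, 0, 0, 0], [0.2, 0, 0, 33, 0, 0, 0], [0.2, 0, 0, 33, 0, 0, 0], [0.6, 0, 0, 33, 0, 0, 0], [0.6, 0, 0, 33, 0, 0, 0], [0.6, 0, 0, 33, 0, 0, 0]]])

```text
time_s: 6.1
eef_pos: [0.4984, -0.0579, 0.1181]
tcp_rot: [0.0, 0.5, 0.866, 0.0]
force: [0.3, 0.7, 0.3]
width: 0.017
gripper_force: 0.0
```

>>> drive_tool(steps=[[[0.6, 0, 0, -40, 0, 0, 0], [0.9, 0, 0, -80, 0, 0, 0], [0.9, 0, 0, -120, -7, -4, 0], [0.9, 0, 0, -150, -14, -8, 0], [0.9, 0, 0, -150, -20, -11.5, 0], [0.9, 0, 0, -150, -26, -15, 0], [0.9, 0, 0, -150, -31, -18, 0], [0.9, 0, 0, -150, -34.6, -20, 0], [0.9, 0, 0, -150, -34.6, -20, 0], [0.9, 0, 0, -150, -34.6, -20, 0], [0.9, 0, 0, -150, -34.6, -20, 0]]])

```text
time_s: 7.02
eef_pos: [0.4988, -0.058, 0.2686]
tcp_rot: [0.296, 0.47, 0.814, 0.17]
force: [-0.4, 0.8, 0.8]
width: 0.0045
gripper_force: 0.0
```

```bash
python3 - <<'E'
from h import *
s=readout.observe(); P=s['eef_pos']; m=toolrot().as_matrix(); print(P,m.round(3),s['width'])
out=[]
for n in('top','side'):
    f,K,T=cap(n);p=proj(P,K,T); c=p.astype(int); x=max(c[0],35);y=max(c[1],50)
    o=cv2.resize(f[y-50:y+50,x-33:x+34],(400,600),interpolation=cv2.INTER_CUBIC)
    q=((p-[x-33,y-50])*6).astype(int); cv2.drawMarker(o,(int(q[0]),int(q[1])),(255,0,0),0,14,1); print(n,p,q)
    g=proj(P-.05*m[:,2],K,T); print((g-[x-33,y-50])*6)
    out.append(o)
save('i',np.hstack(out))
E
```

```text
[ 0.49875598 -0.05798932  0.26863426] [[-0.383  0.664  0.641]
 [ 0.866  0.5   -0.001]
 [-0.321  0.555 -0.767]] 0.004473080547805068
top [314.21473206 236.9926637 ] [199 305]
[209.94245239 383.62145699]
side [329.23275914 153.3905143 ] [199 302]
[281.12772937 239.05680678]
```

View pics/i.png

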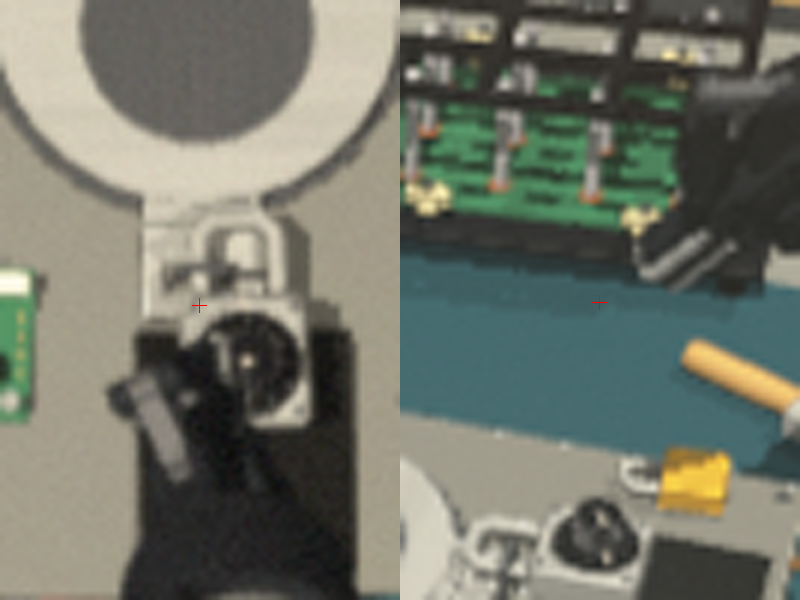

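```bash
python3 - <<'E'
from h import *
to([.4955,-.0897,.16],np.radians(120))
E
```

```text
t 7.12 pos [ 0.4989 -0.0579  0.2683] psi 113.89 w 0.0043 F [ 0.1  0.7 -0.7] gf 0.0 q [-0.29 -0.23  2.06  0.3   0.66 -0.99]
shift mm [  8.6 -78.3  80.9] turn [3.455e+01 1.997e+01 1.000e-02]
```

>>> drive_tool(steps=[[[0.5, 0, 0, 0, 12, 7, 0], [0, 0, 0, 0, 24, 14, 0], [-0.4, 0, 0, 0, 34.6, 20, 0], [-0.4, 0, 0, 0, 34.6, 20, 0], [-0.4, 0, 0, 0, 34.6, 20, 0], [-0.4, 0, 0, 0, 34.6, 20, 0], [-0.4, 8.6, -78.3, 80.9, 34.6, 20, 0], [-0.4, 8.6, -78.3, 80.9, 34.6, 20, 0], [-0.4, 8.6, -78.3, 80.9, 34.6, 20, 0], [-0.4, 8.6, -78.3, 80.9, 34.6, 20, 0], [-0.4, 8.6, -78.3, 80.9, 34.6, 20, 0], [-0.4, 8.6, -78.3, 80.9, 34.6, 20, 0]]])

```text
time_s: 8.12
eef_pos: [0.4961, -0.0895, 0.1616]
tcp_rot: [0.001, 0.5, 0.866, 0.0]
force: [0.3, -0.2, 0.8]
width: 0.0595
gripper_force: 0.0
```

```bash
python3 - <<'E'
from h import *
to([.4955,-.0897,.1],np.radians(120))
E
```

```text
t 8.12 pos [ 0.4961 -0.0895  0.1616] psi 119.99 w 0.0595 F [ 0.3 -0.2  0.8] gf 0.0 q [-0.25  0.23  1.7  -0.    1.21 -0.77]
shift mm [ 0.2 -0.7 61.6] turn [ 0.08  0.09 -0.01]
```

>>> drive_tool(steps=[[[-0.4, 0, 0, 20, 0, 0, 0], [-0.4, 0, 0, 40, 0, 0, 0], [-0.4, 0, 0, 46, 0, 0, 0], [-0.4, 0, 0, 52, 0, 0, 0], [-0.4, 0, 0, 57, 0, 0, 0], [-0.4, 0, 0, 60, 0, 0, 0], [-0.4, 0, 0, 60, 0, 0, 0], [0, 0, 0, 60, 0, 0, 0], [0.2, 0, 0, 60, 0, 0, 0], [0.6, 0, 0, 60, 0, 0, 0], [0.6, 0, 0, 60, 0, 0, 0], [0.6, 0, 0, 60, 0, 0, 0]]])

```text
time_s: 9.12
eef_pos: [0.495, -0.0896, 0.0997]
tcp_rot: [0.0, 0.5, 0.866, 0.0]
force: [-0.8, -0.1, -0.1]
width: 0.0173
gripper_force: 0.0
```

>>> drive_tool(steps=[[[0.6, 0, 0, 2, 0, 0, 0], [0.6, 0, 0, 4, 0, 0, 0], [0.6, 0, 0, 4, 0, 0, 0]]])

```text
time_s: 9.37
eef_pos: [0.4964, -0.0898, 0.0984]
tcp_rot: [0.002, 0.5, 0.866, 0.001]
force: [-8.5, 3.5, 28.7]
width: 0.0173
gripper_force: 14.4
```

```bash
python3 - <<'E'
from h import *
to([.4955,-.0897,.1],np.radians(120))
out=[]
for n in('top','side'):
    f,K,T=cap(n)
    if n=='side': c=proj([.5,-.085,.12],K,T).astype(int);o=cv2.resize(f[c[1]-30:c[1]+30,c[0]-40:c[0]+40],(800,600),interpolation=cv2.INTER_CUBIC)
save('j',o)
E
```

```text
t 9.37 pos [ 0.4964 -0.0898  0.0984] psi 119.99 w 0.0173 F [-8.5  3.5 28.7] gf 14.4 q [-0.25  0.31  1.76  0.    1.06 -0.78]
shift mm [ 0.5 -0.7 -1.6] turn [ 0.19  0.16 -0.01]
```

View pics/j.png

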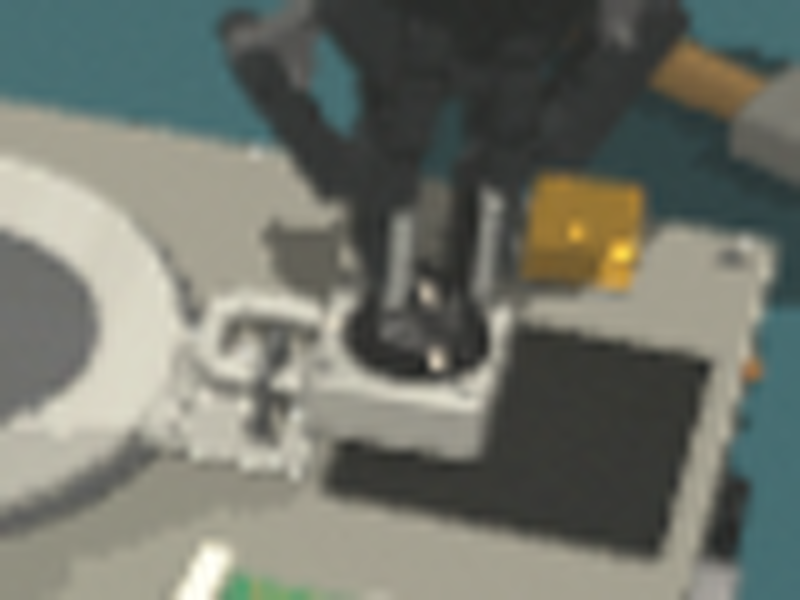

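Fingers touch the knob top at reported z ≈ 0.099, so the real tips sit about 30 mm above the reported TCP. I'll compensate for that: raise, open, go lower and grip the knob.

>>> drive_tool(steps=[[[0.6, 0, 0, -10, 0, 0, 0], [0, 0, 0, -14, 0, 0, 0], [-0.3, 0, 0, -14, 0, 0, 0], [-0.3, 0, 0, -14, 0, 0, 0], [-0.3, 0, 0, -4, 0, 0, 0], [-0.3, 0, 0, 4, 0, 0, 0], [-0.3, 0, 0, 9, 0, 0, 0], [-0.3, 0, 0, 9, 0, 0, 0], [0.2, 0, 0, 9, 0, 0, 0], [0.6, 0, 0, 9, 0, 0, 0], [0.6, 0, 0, 9, 0, 0, 0], [0.6, 0, 0, 9, 0, 0, 0]]], newtons=20)

```text
time_s: 10.47
eef_pos: [0.4952, -0.0897, 0.087]
tcp_rot: [0.0, 0.5, 0.866, 0.0]
force: [-0.2, 0.3, 2.2]
width: 0.0216
gripper_force: 19.7
```

>>> drive_tool(steps=[[[0.7, 0, 0, 0, 0, 0, 6], [0.7, 0, 0, 0, 0, 0, 12], [0.7, 0, 0, 0, 0, 0, 18], [0.7, 0, 0, 0, 0, 0, 24], [0.7, 0, 0, 0, 0, 0, 30], [0.7, 0, 0, 0, 0, 0, 36], [0.7, 0, 0, 0, 0, 0, 42], [0.7, 0, 0, 0, 0, 0, 48], [0.7, 0, 0, 0, 0, 0, 54], [0.7, 0, 0, 0, 0, 0, 60], [0.7, 0, 0, 0, 0, 0, 60]]], newtons=22)

```text
time_s: 11.38
eef_pos: [0.4954, -0.0898, 0.087]
tcp_rot: [0.001, 0.867, 0.498, 0.001]
force: [2.8, -1.4, 0.5]
width: 0.0217
gripper_force: 21.6
```

>>> drive_tool(steps=[[[0.7, 0, 0, 0, 0, 0, 6], [0.7, 0, 0, 0, 0, 0, 12], [0.7, 0, 0, 0, 0, 0, 18], [0.7, 0, 0, 0, 0, 0, 24], [0.7, 0, 0, 0, 0, 0, 30], [0.7, 0, 0, 0, 0, 0, 36], [0.7, 0, 0, 0, 0, 0, 42], [0.7, 0, 0, 0, 0, 0, 48], [0.7, 0, 0, 0, 0, 0, 54], [0.7, 0, 0, 0, 0, 0, 60], [0.7, 0, 0, 0, 0, 0, 60], [0.7, 0, 0, 0, 0, 0, 60]]])

```text
time_s: 12.38
eef_pos: [0.4953, -0.09, 0.087]
tcp_rot: [0.0, 1.0, 0.003, 0.0]
force: [2.1, -4.2, 3.8]
width: 0.0216
gripper_force: 21.8
```

```bash
python3 - <<'E'
from h import *
to([.4955,-.0897,.0865],0)
print(readout.observe()['ft_torque'])
E
```

```text
t 12.38 pos [ 0.4953 -0.09    0.087 ] psi 0.31 w 0.0216 F [ 2.1 -4.2  3.8] gf 21.8 q [-0.25  0.33  1.77 -0.    1.04  1.31]
shift mm [ 0.2 -0.3  0.5] turn [ 0.04 -0.05  0.31]
[-0.85601846 -0.18254951  0.00989389]
```

>>> drive_tool(steps=[[[0.2, 0, 0, 0, 0, 0, 0], [-0.1, 0, 0, 0, 0, 0, 0], [-0.3, 0, 0, 0, 0, 0, 0], [-0.3, 0, 0, -25, 0, 0, 0], [-0.3, 0, 0, -60, 0, 0, 0], [-0.3, -40, 0, -90, 0, 0, 0], [-0.3, -80, 0, -90, 0, 0, 0], [-0.3, -120, 0, -90, 0, 0, 0], [-0.3, -150, 0, -90, 0, 0, 0], [-0.3, -150, 0, -90, 0, 0, 0], [-0.3, -150, 0, -90, 0, 0, 0]]])

```text
time_s: 13.3
eef_pos: [0.3443, -0.0895, 0.1771]
tcp_rot: [0.0, 1.0, 0.0, 0.001]
force: [-0.1, 0.4, -0.2]
width: 0.0557
gripper_force: 0.0
```

```bash
python3 - <<'E'
from h import *
to([.4955,-.0897,.0865],0)
r=np.mean([rect('top',.109,.46,.58,-.13,-.03,5).astype(float) for _ in range(4)],0).clip(0,255).astype(np.uint8); save('k',r)
g=r.mean(2); old=cv2.imread('pics/c.png').mean(2)
print('shift of body/shackle vs before')
# mean brightness per angle on ring in skirt around (300,418), image angle measured CCW from up (=CCW from above, +y is left)
for im in(old,g):
    best=[]
    for a in range(-180,180,5):
        t=np.radians(a); v=np.mean([im[int(418-rr*np.cos(t)),int(300-rr*np.sin(t))] for rr in range(60,92,2)]); best.append((round(v),a))
    print(sorted(best)[::-1][:6])
# body edges
b=(g>110).astype(np.uint8)
print('cols row480:',np.where(np.diff(b[500,:].astype(int)))[0],'row350',np.where(np.diff(b[545-40,:].astype(int)))[0],'col 200',np.where(np.diff(b[:,185].astype(int)))[0],'col 400',np.where(np.diff(b[:,415].astype(int)))[0])
bo=(old>110).astype(np.uint8)
print('old',np.where(np.diff(bo[500,:].astype(int)))[0],np.where(np.diff(bo[:,185].astype(int)))[0],np.where(np.diff(bo[:,415].astype(int)))[0])
print(np.kron(1,(g[100:560:12,150:450:8]/26).astype(int)).tolist().__len__())
for row in (g[100:560:12,100:450:8]/26).astype(int): print(''.join('%x'%v for v in row))
E
```

```text
t 13.3 pos [ 0.3443 -0.0895  0.1771] psi 0.01 w 0.0557 F [-0.1  0.4 -0.2] gf 0.0 q [-0.36 -0.13  2.04  0.    1.23  1.21]
shift mm [151.    0.2  90.8] turn [ 0.02 -0.09  0.01]
shift of body/shackle vs before
[(126, 120), (121, 125), (100, 115), (89, 130), (68, 110), (55, 135)]
[(155, 0), (152, -5), (121, 5), (115, -10), (86, 10), (85, -15)]
cols row480: [ 66 165 209 391 422] row350 [ 68 165 213 387 423] col 200 [215 240 569] col 400 [ 38  69 147 305 412 461 561]
old [ 66 167 226 375 422] [215 234 543] [ 38  70 134 290 379 453 533]
39
77777777777776666666777777777543455555555555
77777777777666666666666677777654555555555555
66666666666666556666666677777665555555555555
66666666666665566767777777777777654444455555
77777766666666677766666666666777764433334555
77776666666667777655555555555567776543333455
76666666666677765444444556655556777643333345
77666777666677754344445677776556677643333345
77766776666667653344446777776556777643333345
87766665555555543333445677776556777643333345
87775544333344433333323456665555777643333345
87765443333445554333222344443335777643333345
777654333334677643221
[... 493 characters left out ...]
1111234442111011245664210
11111112466653211111111124543110001123554210
11111112466542111111111124542111111111354210
11111112466421111111111124542111111001243210
11111112466421111111111124432111111111233210
11111112466422111112111112211111111111122210
11111112466422111112111111111111111111123210
11111112466421111111111111111111111001233210
11111112466532111111112111111111101111454210
11111112367642222111122211111111011123565310
11111112357764322111111111111111111134665311
11111112357776532111111111111112112246765310
11111112357777753211111112111112224567765310
11111112356656776543221122212223356776555311
11111112356556777766543333333445677776544311
11111112356666677777655555555566666666653210
```

The dial line now stands at the index (about -2° in the image), and the body centre is near (0.4925, -0.0887). Next I'll grip the body across y.

>>> drive_tool(steps=[[[-0.65, 40, 0, 0, 0, 0, 0], [-0.65, 80, 0, 0, 0, 0, 0], [-0.65, 120, -0.8, 0, 0, 0, 0], [-0.65, 148, -0.8, 0, 0, 0, 0], [-0.65, 148, -0.8, 0, 0, 0, 0], [-0.65, 148, -0.8, 40, 0, 0, 0], [-0.65, 148, -0.8, 75, 0, 0, 0], [-0.65, 148, -0.8, 95, 0, 0, 0], [-0.65, 148, -0.8, 105, 0, 0, 0], [-0.65, 148, -0.8, 112, 0, 0, 0], [-0.65, 148, -0.8, 112, 0, 0, 0]]])

```text
time_s: 14.42
eef_pos: [0.4929, -0.0887, 0.0639]
tcp_rot: [-0.0, 1.0, 0.0, -0.001]
force: [0.3, -0.1, 0.7]
width: 0.0703
gripper_force: 0.0
```

>>> drive_tool(steps=[[[-0.65, 0, 0, 3, 0, 0, 0], [-0.65, 0, 0, 6, 0, 0, 0], [-0.5, 0, 0, 7, 0, 0, 0], [-0.3, 0, 0, 7, 0, 0, 0], [-0.2, 0, 0, 7, 0, 0, 0], [0, 0, 0, 7, 0, 0, 0], [0, 0, 0, 7, 0, 0, 0], [0, 0, 0, 7, 0, 0, 0], [0, 0, 0, 7, 0, 0, 0]]], newtons=50)

```text
time_s: 15.17
eef_pos: [0.4933, -0.0889, 0.0584]
tcp_rot: [0.0, 1.0, -0.0, 0.0]
force: [-2.1, 0.3, 6.1]
width: 0.051
gripper_force: 52.3
```

>>> drive_tool(steps=[[[0.1, 0, 0, -1.5, 0, 0, 0], [0.1, -4, 0, -1.5, 0, 0, 0], [0.1, -8, 0, -1.5, 0, 0, 0], [0.1, -12, 0, -1.5, 0, 0, 0], [0.1, -16, 0, -1.5, 0, 0, 0], [0.1, -20, 0, -1.5, 0, 0, 0], [0.1, -23, 0, -1.5, 0, 0, 0], [0.1, -23, 0, -1.5, 0, 0, 0]]])

```text
time_s: 15.83
eef_pos: [0.4693, -0.0888, 0.059]
tcp_rot: [-0.0, 1.0, -0.0, -0.0]
force: [0.0, -0.7, -5.3]
width: 0.0507
gripper_force: 52.9
```

>>> drive_tool(steps=[[[0.1, -2, 0, 0, 0, 0, 0], [0.1, -4, 0, 0, 0, 0, 0], [0.1, -6, 0, 0, 0, 0, 0], [0.1, -7, 0, 0, 0, 0, 0]]])

```text
time_s: 16.17
eef_pos: [0.4628, -0.0888, 0.0591]
tcp_rot: [0.0, 1.0, -0.0, 0.0]
force: [2.0, 0.6, -5.6]
width: 0.0509
gripper_force: 52.9
```

>>> drive_tool(steps=[[[0.1, -1, 0, 0, 0, 0, 0], [0.1, -2, 0, 0, 0, 0, 0], [0.1, -3, 0, 0, 0, 0, 0], [0.1, -3, 0, 0, 0, 0, 0]]])

```text
time_s: 16.5
eef_pos: [0.461, -0.0889, 0.0595]
tcp_rot: [0.0, 1.0, -0.0, 0.001]
force: [10.0, 2.1, -7.8]
width: 0.0507
gripper_force: 53.3
```

>>> drive_tool(steps=[[[0.1, -1, 0, 0, 0, 0, 0], [0.1, -2, 0, 0, 0, 0, 0], [0.1, -2, 0, 0, 0, 0, 0]]])

```text
time_s: 16.75
eef_pos: [0.4606, -0.089, 0.06]
tcp_rot: [0.0, 1.0, -0.0, 0.003]
force: [22.5, 1.9, -11.6]
width: 0.0509
gripper_force: 54.0
```

```bash
python3 - <<'E'
from h import *
to([.4955,-.0897,.0865],0)
for n in('top','side'):
    cap(n)
    for q in('shackle_bar','padlock_mid','staple_eye','dial_knob'): print(n,q,[(np.round(a['location'],3).tolist(),round(a['conf'],2)) for a in nets.spot_in(n,q)[:2]])
E
```

```text
t 16.75 pos [ 0.4606 -0.089   0.06  ] psi -0.01 w 0.0509 F [ 22.5   1.9 -11.6] gf 54.0 q [-0.27  0.3   1.89  0.    0.95  1.3 ]
shift mm [ 35.1   0.7 -26.3] turn [ 0.05 -0.39 -0.01]
top shackle_bar []
top padlock_mid [([0.683, 0.382, 0.084], 0.55)]
top staple_eye [([0.614, -0.05, 0.08], 0.97), ([0.51, 0.016, 0.082], 0.57)]
top dial_knob []
side shackle_bar [([0.52, -0.102, 0.1], 0.62)]
side padlock_mid [([0.482, -0.072, 0.103], 0.75)]
side staple_eye [([0.583, -0.013, 0.083], 0.74)]
side dial_knob [([0.587, -0.018, 0.075], 0.64)]
```

>>> drive_tool(steps=[[[0.1, 5, 0, 0, 0, 0, 0], [0.1, 10, 0, 0, 0, 0, 0], [0.1, 15, 0, 0, 0, 0, 0], [0.1, 20, 0, 0, 0, 0, 0], [0.1, 25, 0, 0, 0, 0, 0], [0.1, 30, 0, 0, 0, 0, 0], [0.1, 35, 0, 0, 0, 0, 0], [0.1, 39, 0, 0, 0, 0, 0], [0.1, 39, 0, 0, 0, 0, 0], [0.1, 39, 0, 0, 0, 0, 0]]])

```text
time_s: 18.08
eef_pos: [0.4969, -0.0888, 0.0589]
tcp_rot: [-0.0, 1.0, -0.0, -0.0]
force: [0.5, -0.1, -4.7]
width: 0.0508
gripper_force: 54.9
```

>>> drive_tool(steps=[[[0.1, 1.5, 0, 0, 0, 0, 0], [0.1, 2.7, 0, 0, 0, 0, 0], [0.1, 2.7, 0, 0, 0, 0, 0], [0.1, 2.7, 0, -4, 0, 0, 0], [0.1, 2.7, 0, -8, 0, 0, 0], [0.1, 2.7, 0, -10, 0, 0, 0]]])

```text
time_s: 18.58
eef_pos: [0.4999, -0.0889, 0.0699]
tcp_rot: [0.0, 1.0, -0.0, 0.0]
force: [0.1, 0.4, -4.7]
width: 0.0508
gripper_force: 54.8
```

>>> drive_tool(steps=[[[0.1, 0, 0, -10, 0, 0, 0], [0.1, 0, 0, -25, 0, 0, 0], [0.1, 0, 0, -45, 0, 0, 0], [0.1, 0, 0, -65, 0, 0, 0], [0.1, 0, 0, -85, 0, 0, 0], [0.1, 0, 0, -105, 0, 0, 0], [0.1, 0, 0, -120, 0, 0, 0], [0.1, 0, 0, -128, 0, 0, 0], [0.1, 0, 0, -130, 0, 0, 0], [0.1, 0, 0, -130, 0, 0, 0], [0.1, 0, 0, -130, 0, 0, 0], [0.1, 0, 0, -130, 0, 0, 0]]])

```text
time_s: 19.58
eef_pos: [0.4993, -0.0887, 0.1981]
tcp_rot: [-0.0, 1.0, -0.0, -0.001]
force: [0.0, 0.2, -4.8]
width: 0.0509
gripper_force: 55.0
```

```bash
python3 - <<'E'
from h import *
to([.4955,-.0897,.0865],0); s=readout.observe(); print(s['dq'].round(4))
for n in('side',):
    cap(n)
    for q in('shackle_bar','padlock_mid','staple_eye'): print(n,q,[(np.round(a['location'],3).tolist(),round(a['conf'],2)) for a in nets.spot_in(n,q)[:2]])
E
```

```text
t 19.58 pos [ 0.4993 -0.0887  0.1981] psi -0.01 w 0.0509 F [ 0.   0.2 -4.8] gf 55.0 q [-0.25  0.21  1.64  0.    1.29  1.32]
shift mm [ -3.6   1.  111.6] turn [-0.03  0.1  -0.01]
[ 0.0002 -0.0007 -0.0027  0.0022  0.0002 -0.0018]
side shackle_bar [([0.48, 0.302, 0.021], 0.69), ([0.562, -0.098, 0.239], 0.39)]
side padlock_mid [([0.516, -0.071, 0.241], 0.67), ([0.651, -0.062, 0.091], 0.38)]
side staple_eye [([0.518, -0.068, 0.242], 0.71), ([0.575, -0.024, 0.081], 0.68)]
```

The lock hangs at about 0.237 m and is steady, and the wrist carries only its weight. Handing in.

```bash
python3 -c "
from bench import ticket
print(ticket.job_done())"
```

```text
the job is handed in; nothing more can be done
None
```

I turned the dial to its index, pulled the shackle open on the staple and lifted the lock off. The job is handed in with the lock held dial-up and still, about 15 cm above the deck. The hand-in gave no verdict, and I judged the shackle open from the pull (firm stop after 32 mm) and the free lift, not from a picture.

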